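# Swing in the handpiece rack and run down its wing nut

## Task

Swing the console's handpiece rack in until it rests against the two rubber buffers on the console's back, then spin its loose orange wing nut clockwise, seen from above, all the way down until it is seated on the rack and turns no further. Only push, with the fingertips (shut fingers serve best), stroking the nut's wings round from the side: never grip, straddle or lean on the rack or the nut. Leave everything else where it stands, and come away clear.

Things in the scene. Friction and masses are not known exactly. Their poses are not given: they have to be found in the camera images.
- console: White facial-treatment console, fixed. Origin on the trolley top under the shell's middle; x points from its back (robot's side) to its sloped front panel, y to the left seen along x, z up. Shell 340 mm wide (y), x = -48 to +148 mm; its screen hood (x -45 to +35, full width) is 150 mm high. A bracket ear (66 mm wide, top 85 mm high) sticks out of its back at the left, to x = -128.
- stud_top (a point): Top of the upright steel stud on the bracket ear, 156 mm high, 10 mm thick, at x = -90, y = +120 mm in the console's frame: the common axis of rack and wing nut. The hood's upright back wall is 45 mm beyond this axis (console +x), so a finger cannot go right round the nut; the robot's side, left and right of it are open. Axes as the console's.
- buffer (a point): Free end of one of two black rubber buffers that stick out 20 mm from the hood's back wall, 102 mm above the trolley top (this one at console y = -85 mm, the other at +15 mm). The rack's far edge rests on them when swung in.
- rack (a joint): Swing of the pale-blue rack about the stud, rad. 0: against the buffers, lying along the console's -y (a hard stop); grows to 1.0 as it swings out towards the robot (clockwise from above). Starts 0.35 to 0.75 out; stays where left (friction 0.12 N m). Plate 50 mm wide, 8 mm thick, z = 98 to 106 mm above the trolley top, from 25 mm behind the stud to 214 mm beyond it.
- rack_push (a point): Point on the edge of the rack plate that faces the robot (away from the buffers), 130 mm from the stud along the plate, 25 mm from its middle line, half-way up the edge (z = 102 mm). Its x axis is square to the edge and points into the plate, the way to push; its y axis runs along the plate towards the stud.
- rack_end (a point): Middle of the rack's free end, 214 mm from the stud, z = 102 mm. Three upright orange and chrome handpieces are fixed in the rack on its middle line, 85, 132 and 179 mm from the stud; their heads (up to 26 mm thick) stand 18 mm above the plate, to z = 124 mm; their barrels (24 mm thick) hang to z = 26 mm.
- nut (a joint): Turn of the orange wing nut, rad; grows clockwise seen from above (tightening). 12.0: seated on the rack's washer, a hard stop. Starts at 0.5 to 4.5 (1.2 to 1.8 turns to go). Turns freely (friction 0.03 N m), stays where left, sinks 3 mm a turn. Two equal wings half a turn apart, 7 mm thick, 24 mm tall, 72 mm span; hub radius 13 mm at the foot, 9.5 mm at the top.
- nut_center (a point): Point on the nut's axis at the wings' middle height, 12 mm below their tops and 12 mm above their lower edges; z = 130 mm above the trolley top when seated, up to 5.5 mm higher when loose. It turns with the nut: its x axis points along one wing.
- wing_tip (a point): Outer end of one of the two wings, 36 mm from the axis, at the same height as nut_center.
- serum_bottle: Amber serum bottle, 38 mm diameter, 95 mm high; a bystander, loose, to be left alone. Origin: centre of its underside
- toner_bottle: Blue toner bottle, 52 mm diameter, 150 mm high; a bystander, loose, to be left alone. Origin: centre of its underside
- gel_bottle: Clear gel bottle, 56 mm diameter, 120 mm high; a bystander, loose, to be left alone. Origin: centre of its underside
- mask_bowl: White mixing bowl, 104 mm across, 45 mm high; a bystander, loose, to be left alone. Origin: centre of its underside
- mask_brush: Mask brush, 160 mm long, lying flat; a bystander, loose, to be left alone. Origin: centre of its underside
- cream_jar: Small white cream jar, 42 mm diameter, 34 mm high; a bystander, loose, to be left alone. Origin: centre of its underside
- spare_handpiece: Orange and chrome handpiece, 128 mm long, 21 mm thick, lying between two low rubber strips on the flat top of the console's screen hood; a bystander, loose, to be left alone. Origin: centre of its underside

How it is judged:
By the outcome, as a careful person would: the job done as asked, in the order asked, and still so for the second after the job is handed in, with the robot touching nothing.
It also fails if it takes over 64 s, if anything falls off the work surface, if the arm or the gripper's body presses on something with over 40 N, if the wrist force passes 120 N, or if a joint passes its speed limit or range.

## Robot

A 7-joint arm with a two-finger parallel gripper is mounted at the origin on the work surface. World frame = base frame: x ahead of the robot, y to its left, z up, the work surface at z = 0. Lengths are in m, angles in rad, forces in N, time in s.
With the tool pointing down it reaches from about 0.425 to 0.925 m from the base axis. Payload 6.8 kg.
Tool frame: the origin (TCP) lies at the very end of the fingers, on their centre line; the grasp point (between the pads) lies 19 mm behind it (ctrl.tcp_to_grasp is the distance from the TCP to the grasp point, in m); z points along the fingers, y is the direction in which the jaws open and shut (so a half turn about z gives the same grasp; the last joint's range is limited). The gripper opens to 85 mm and grips with 20 to 120 N. Pads are 22 mm wide; open, the fingers measure 114 mm over their backs; the gripper's body (76 mm by 85 mm) begins 54 mm behind the grasp point. The pads swing forward as they close: fully open they stand 13 mm farther back than shut.
Start: joints at [1.007, 0.477, 0.022, 1.555, -0.011, 1.109, -0.083], TCP at [0.297, -0.606, 0.231] pointing down, gripper open.
Joint ranges: [-2.96, 2.96], [-0.34, 2.1], [-1.41, 1.46], [0.24, 2.44], [-1.37, 4.51], [0.17, 1.92], [-2.96, 2.96]. Speed limits (rad/s): [2.39, 2.39, 3.14, 3.14, 3.14, 3.14, 3.14].

## Interface

Orientations are given as [roll, pitch, yaw] about the fixed x, y, z axes, in that order (R = Rz(yaw) Ry(pitch) Rx(roll)).
In Python, from rig import ctrl, grab_frame, calibration gives the robot as it stands.
- The arm moves only by the tool arm_command, never from a script. Its argument "targets" is a list of rows, each a list of 2 entries, a list of its own where there are three numbers: the shift along the world's x, y, z in units of 0.5 m (1.0 is 0.5 m), then the turn, a rotation vector about the world's x, y, z in units of 90 degrees (1.0 is 90 degrees). A call has 1 to 12 rows; each row is the pose to reach, as a shift and turn from the pose measured when the call began; what a row does not reach only later rows make up. A row lasts 1/12 s, in which the tool goes at most 41.7 mm and 7.16 degrees, less where a joint would pass 70% of its speed; a pose out of reach is approached as far as the arm can. A call with a number of a shift or a turn outside -1 to 1 is refused whole. A call with a gripper value outside its range is refused whole. "gripper" is the opening, from 0 (shut) to 1 (fully open), set as the call begins (left out, the last holds). The fingers move at their own pace and stop on an object; "newtons" is the grip in N (left out, the last holds). Time passes only in rows, so rows that repeat a pose let the fingers close. It gives the time, the measured TCP pose, the force and the opening at its end, in the units of the state.
- ctrl.sense(): the state, without advancing time (a new reading comes with each control period).
- grab_frame(name): name is "scene" or "top" or "wrist"; returns (picture, depth): 480x640x3 uint8, red, green, blue; 480x640 float32, m along the optical axis (not along the pixel's ray), 0 where there is no reading.
- calibration(name): a dict with "fx", "fy", "cx", "cy" (pixels), "T" (4x4, takes a point from camera to world coordinates). Camera axes: x right, y down, z forward; pixel columns grow to the right and rows downward; lengths in m; the calibration is good to about 2 mm. The wrist camera is an equidistant fisheye: a pixel r from the principal point sees the ray r / f radians off the axis. A picture is of the moment at which its call begins: read the wrist's pose just before it. calibration takes no time and is no camera call; for the wrist camera it gives the pose at the moment of the call.
- ctrl.sign_off(): hands the job in, once; it reports no verdict.
The state is a dict: "time": time; "qpos": joint angles; "dq": joint speeds; "joint_torque": joint torques, N m; "tcp_pos": TCP position; "orientation": TCP orientation; "wrist_force": force on the tool from outside, world axes, zero at the start; "moment": the same for the moment, N m; "gripper_width": finger opening in m.
Only numpy, scipy, OpenCV 4.12 (cv2) and the standard library are available. Lean on these libraries where they do the work, as an engineer would, in place of code of your own. Each camera call takes 0.05 s, during which the arm holds its last target.

## Working session

There is one attempt and no reset: what is moved stays moved. The work goes in short steps, Python scripts to look and compute and a tool call to move; the robot and the scene stay as the last step left them, time stands still between calls to the robot, and variables do not carry over. Pictures are saved under pics/ and viewed, and the job is handed in when it is done.

Besides the shell and the picture viewer there is one more tool, called after ">>>" as name([rows], argument=value, ...), one row to a line, values as JSON. arm_command: Moves the arm, as the interface text tells. Its arguments: {"type":"object","properties":{"targets":{"type":"array"},"gripper":{"type":"number"},"newtons":{"type":"number"}},"required":["targets"]}

```bash
mkdir -p pics; cat > h.py <<'E'
import numpy as np, cv2
from rig import ctrl, grab_frame, calibration
def snap(n,tag):
    c=calibration(n); p,d=grab_frame(n)
    cv2.imwrite(f'pics/{tag}.png',p[...,::-1]); np.savez(f'pics/{tag}.npz',p=p,d=d,T=c['T'],k=[c['fx'],c['fy'],c['cx'],c['cy']])
def load(tag):
    z=np.load(f'pics/{tag}.npz'); return z['p'],z['d'],z['T'],z['k']
def cloud(tag):
    p,d,T,k=load(tag); v,u=np.mgrid[:480,:640]
    P=np.stack([(u-k[2])/k[0]*d,(v-k[3])/k[1]*d,d,np.ones_like(d)],-1)@T.T
    P=P[...,:3]; P[d==0]=np.nan
    return p,P
def crop(tag,u0,u1,v0,v1,s,out):
    p=load(tag)[0][v0:v1,u0:u1,::-1]
    cv2.imwrite(f'pics/{out}.png',cv2.resize(p,None,fx=s,fy=s,interpolation=cv2.INTER_CUBIC))
E
python3 - <<'E'
from h import *
snap('scene','s0');snap('top','t0')
for n in('s0','t0'):
    _,_,T,k=load(n);print(T.round(3).tolist(),k)
print(ctrl.sense())
E
```

```text
[[-0.847, 0.371, -0.381, 0.916], [0.532, 0.579, -0.618, 0.705], [-0.008, -0.726, -0.688, 0.894], [0.0, 0.0, 0.0, 1.0]] [488.90199141 488.90199141 318.57401149 244.18595803]
[[0.015, -0.994, 0.112, 0.386], [-1.0, -0.015, 0.001, 0.021], [0.001, -0.112, -0.994, 1.291], [0.0, 0.0, 0.0, 1.0]] [526.75198082 526.75198082 320.44098112 238.32370821]
{'time': 0.1, 'qpos': array([ 1.00689077,  0.47770854,  0.02232225,  1.5563303 , -0.01148562,
        1.10929724, -0.0831228 ]), 'dq': array([ 3.70474186e-06, -2.09569444e-03, -6.56810101e-04, -2.63592626e-03,
        3.47337474e-04, -4.36182870e-05, -6.33883225e-04]), 'joint_torque': array([ 5.28838325e-03, -5.97760856e+01,  1.61428783e+00, -2.81954080e+01,
        1.28572300e-02,  5.07191449e-03, -2.71413518e-05]), 'tcp_pos': array([ 0.29689426, -0.60561883,  0.23043792]), 'orientation': array([-3.13998167e+00,  1.20311828e-04,  4.55827642e-01]), 'wrist_force': array([-0.40930562, -0.55741326,  0.08252661]), 'moment': array([-0.03167503,  0.02884228,  0.02269733]), 'gripper_width': 0.08522085534344834}
```

View pics/s0.png

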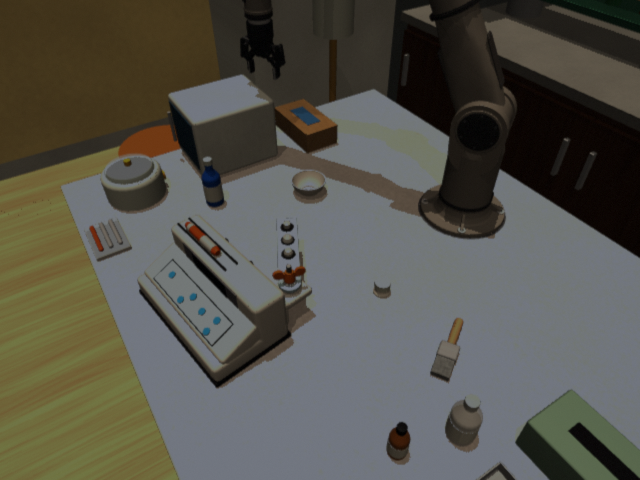

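View pics/t0.png

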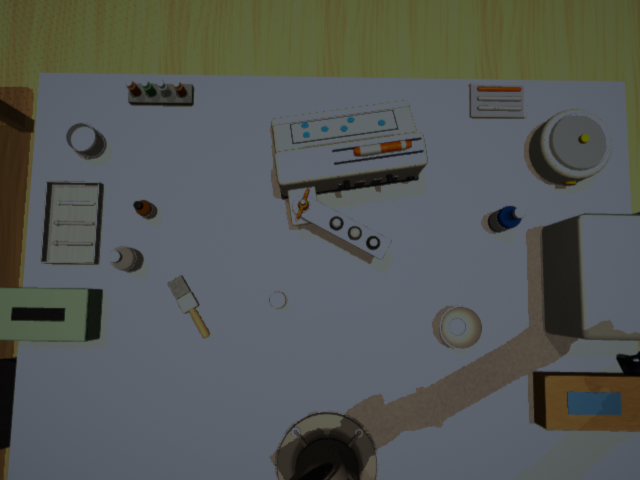

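```bash
python3 - <<'E'
from h import *
crop('t0',260,440,90,270,4,'t0c'); crop('s0',230,330,200,310,6,'s0c')
p,P=cloud('t0')
for n,(u,v) in dict(table=(240,250),nut=(303,205),hp1=(337,223),hp2=(355,233),hp3=(373,242),hood=(340,160),jar=(277,300)).items():
    print(n,P[v-1:v+2,u-1:u+2].reshape(-1,3).mean(0).round(4))
Z=P[...,2]; 
m=(abs(Z-0.150)<.004)&(P[...,0]>.5)&(P[...,0]<.8)&(abs(P[...,1])<.3)
m=cv2.morphologyEx(m.astype(np.uint8),cv2.MORPH_OPEN,np.ones((3,3)))
n,l,st,_=cv2.connectedComponentsWithStats(m); print(st)
i=1+np.argmax(st[1:,4]); X=P[l==i][:,:2].astype(np.float32)
r=cv2.minAreaRect(X); print('hood',r,cv2.boxPoints(r))
m=(abs(Z-0.106)<.004)&(P[...,0]>.4)&(P[...,0]<.66)&(abs(P[...,1])<.3)
m=m.astype(np.uint8)
n,l,st,_=cv2.connectedComponentsWithStats(m); print(st[st[:,4]>50])
i=1+np.argmax(st[1:,4]); X=P[l==i][:,:2].astype(np.float32)
r=cv2.minAreaRect(X); print('rack',r,cv2.boxPoints(r))
E
```

```text
table [ 4.999e-01  2.192e-01 -1.000e-04]
nut [0.5885 0.0612 0.1466]
hp1 [ 0.553  -0.0149  0.1226]
hp2 [ 0.5312 -0.0554  0.1219]
hp3 [ 0.5114 -0.0957  0.1229]
hood [ 0.6902 -0.0191  0.1502]
jar [0.3793 0.1224 0.0348]
[[     0      0    640    480 303973]
 [   391    133     32      9    153]
 [   375    137     14      7     58]
 [   365    138      7      7     39]
 [   352    141     12      6     52]
 [   276    140    151     44   2781]
 [   342    143      9      5     40]
 [   391    150     11      5     35]
 [   373    153     13      4     39]
 [   366    155      6      3     18]
 [   361    156      4      3     12]]
hood ((0.6974819302558899, -0.04354339838027954), (0.07340384274721146, 0.3327084481716156), 9.076156616210938) [[ 0.6349976   0.11493838]
 [ 0.6874814  -0.21360442]
 [ 0.75996625 -0.20202518]
 [ 0.70748246  0.12651762]]
[[     0      0    640    480 305436]
 [   293    195     11     20     86]
 [   301    196     90     64   1563]]
rack ((0.5449905395507812, -0.032076701521873474), (0.2149345725774765, 0.05062255635857582), 62.42133331298828) [[ 0.47280154 -0.11561486]
 [ 0.5176721  -0.1390514 ]
 [ 0.6171795   0.05146146]
 [ 0.57230896  0.07489799]]
```

View pics/t0c.png

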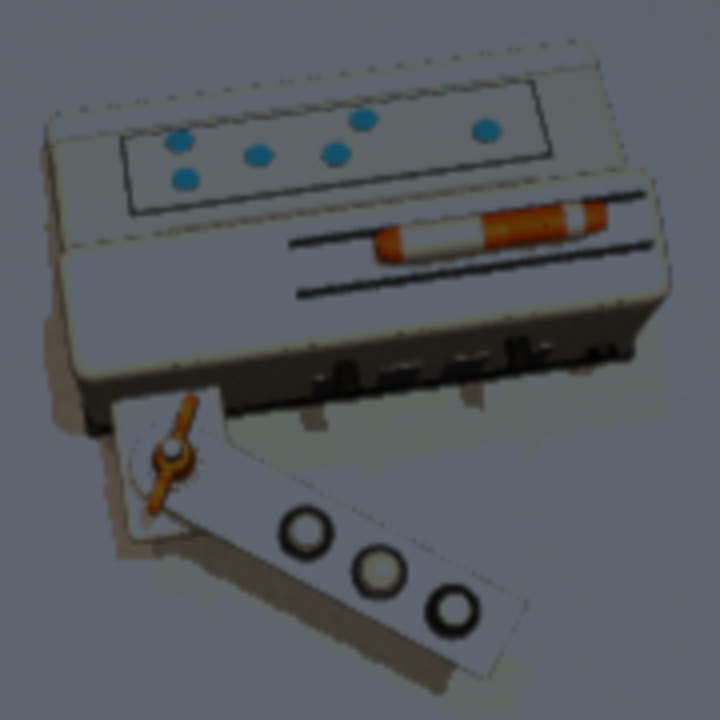

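View pics/s0c.png

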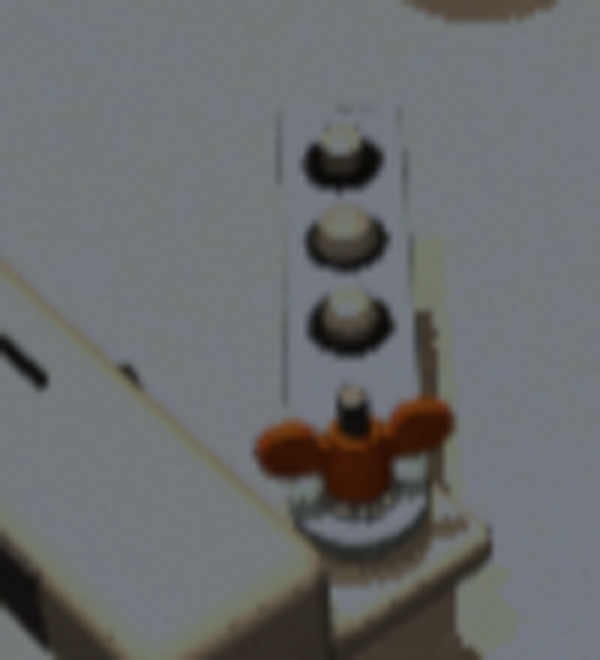

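```bash
python3 - <<'E'
from h import *
p,P=cloud('t0')
for u,v in [(590,230),(590,330),(620,300),(560,300),(545,400),(600,400),(635,362),(460,327),(505,215)]: print((u,v),P[v,u].round(3))
p2,P2=cloud('s0')
for u,v in [(170,95),(270,95),(240,80),(200,168),(275,160),(265,45),(245,65),(278,68)]: print('s',(u,v),P2[v,u].round(3))
E
```

```text
(590, 230) [ 0.534 -0.538  0.207]
(590, 330) [ 0.329 -0.527  0.212]
(620, 300) [ 0.391 -0.591  0.211]
(560, 300) [ 0.389 -0.516  0.105]
(545, 400) [ 0.164 -0.491  0.069]
(600, 400) [ 0.167 -0.613  0.073]
(635, 362) [ 0.28  -0.547  0.326]
(460, 327) [ 0.321 -0.318  0.005]
(505, 215) [ 0.58  -0.398  0.106]
s (170, 95) [ 0.565 -0.713  0.207]
s (270, 95) [-0.022 -1.234 -0.171]
s (240, 80) [ 0.342 -0.691  0.206]
s (200, 168) [ 0.57  -0.535  0.046]
s (275, 160) [ 0.33  -0.51   0.001]
s (265, 45) [ 0.297 -0.582  0.342]
s (245, 65) [ 0.052 -1.315 -0.039]
s (278, 68) [ 0.274 -0.554  0.279]
```

```bash
python3 - <<'E'
from h import *
for tag in('t0','s0'):
    p,P=cloud(tag)
    hsv=cv2.cvtColor(p,cv2.COLOR_RGB2HSV)
    m=(hsv[...,0]<18)&(hsv[...,1]>150)&(np.hypot(P[...,0]-.5944,P[...,1]-.0622)<.05)&(P[...,2]>.11)
    X=P[m]; c=X[:,:2].mean(0); print(tag,m.sum(),c,'zmax',np.percentile(X[:,2],[50,75,90,97]))
    if tag=='t0':
        w=X[np.hypot(X[:,0]-.5944,X[:,1]-.0622)>.018]; a=np.linalg.eigh(np.cov(w[:,:2].T))[1][:,1]
        print('wing dir deg',np.degrees(np.arctan2(a[1],a[0])),'z',np.median(w[:,2]))
E
```

```text
t0 65 [0.58973815 0.06206948] zmax [0.14091583 0.14390476 0.14620861 0.14711446]
wing dir deg 162.27859853582999 z 0.14427469983071328
s0 275 [0.59756087 0.0668026 ] zmax [0.13474599 0.13983478 0.14311435 0.14504589]
```

>>> arm_command([
  [[0, 0.08, 0.08], [0, 0, 0]],
  [[0.02, 0.16, 0.1], [0, 0, -0.05]],
  [[0.266, 0.96, 0.1], [0, 0, -0.19]],
  [[0.266, 0.96, 0.1], [0, 0, -0.19]],
  [[0.266, 0.96, 0.1], [0, 0, -0.19]],
  [[0.266, 0.96, 0.1], [0, 0, -0.19]],
  [[0.266, 0.96, 0.1], [0, 0, -0.19]],
  [[0.266, 0.96, 0.1], [0, 0, -0.19]],
  [[0.266, 0.96, 0.1], [0, 0, -0.19]],
  [[0.266, 0.96, 0.1], [0, 0, -0.19]],
  [[0.266, 0.96, 0.1], [0, 0, -0.19]],
  [[0.266, 0.96, 0.1], [0, 0, -0.19]],
], gripper=0)

```text
time: 1.1
tcp_pos: [0.4255, -0.1374, 0.2802]
orientation: [-3.14, 0.0, 0.157]
wrist_force: [2.2, 0.3, -0.1]
gripper_width: 0.0002
```

>>> arm_command([
  [[0.05, 0.12, 0], [0, 0, 0]],
  [[0.085, 0.234, 0], [0, 0, 0]],
  [[0.085, 0.234, -0.1], [0, 0, 0]],
  [[0.085, 0.234, -0.18], [0, 0, 0]],
  [[0.085, 0.234, -0.26], [0, 0, 0]],
  [[0.085, 0.234, -0.33], [0, 0, 0]],
  [[0.085, 0.234, -0.37], [0, 0, 0]],
  [[0.085, 0.234, -0.374], [0, 0, 0]],
  [[0.085, 0.234, -0.374], [0, 0, 0]],
])

```text
time: 1.85
tcp_pos: [0.4666, -0.0204, 0.0921]
orientation: [-3.139, 0.004, 0.158]
wrist_force: [0.2, 0.2, 0.7]
gripper_width: -0.0
```

```bash
python3 - <<'E'
from h import *
s=ctrl.sense();print(s['tcp_pos'],s['wrist_force'])
snap('scene','s1');snap('wrist','w1');crop('s1',200,360,120,320,4,'s1c')
E
```

```text
[ 0.46657475 -0.02041294  0.09214692] [0.23058385 0.24299155 0.7175649 ]
```

View pics/s1c.png

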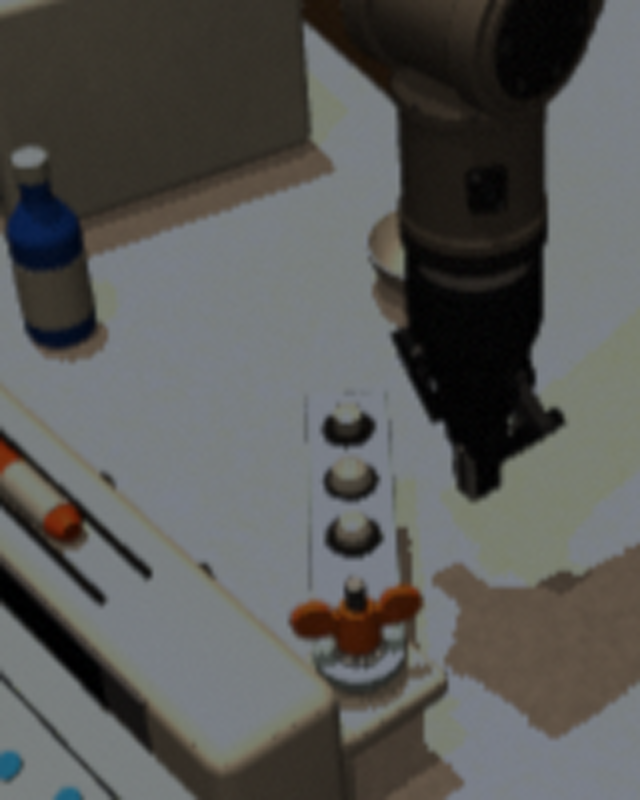

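View pics/w1.png

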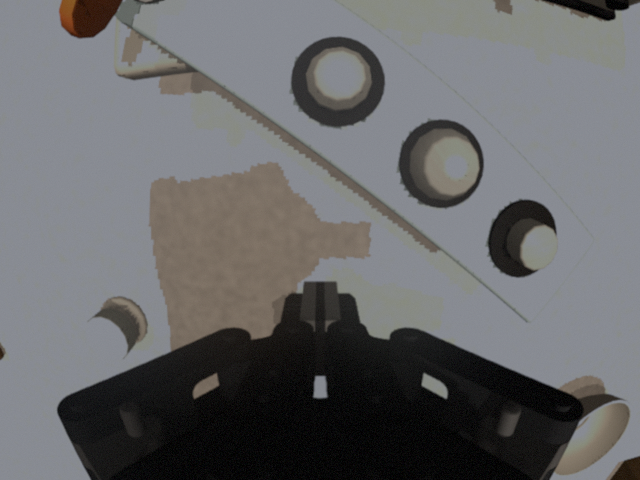

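```bash
python3 - <<'E'
from h import *
p,P=cloud('s1')
m=(P[...,2]>.085)&(np.hypot(P[...,0]-.4666,P[...,1]+.0204)<.13)&(p.max(-1)<60)
yaw=.158;X=P[m]-[.4666,-.0204,.0921];tx=X[:,:2]@[np.cos(yaw),np.sin(yaw)];ty=X[:,:2]@[np.sin(yaw),-np.cos(yaw)]
for a in range(0,130,8):
    s=(X[:,2]>=a)&(X[:,2]<a+8)
    if s.sum()>3: print(a,s.sum(),'x',np.percentile(tx[s],[2,98]).round(3),'y',np.percentile(ty[s],[2,98]).round(3))
E
```

```text
0 7427 x [-0.118  0.051] y [-0.05   0.041]
```

```bash
python3 - <<'E'
from h import *
p,P=cloud('s1')
m=(P[...,2]>.085)&(np.hypot(P[...,0]-.4666,P[...,1]+.0204)<.13)&(p.max(-1)<60)
yaw=.158;X=(P[m]-[.4666,-.0204,.0921])*1000;tx=X[:,:2]@[np.cos(yaw),np.sin(yaw)];ty=X[:,:2]@[np.sin(yaw),-np.cos(yaw)]
for a in range(-8,130,8):
    s=(X[:,2]>=a)&(X[:,2]<a+8)&(abs(tx)<40)
    if s.sum()>3: print(a,s.sum(),'x',np.percentile(tx[s],[5,95]).round(0),'y',np.percentile(ty[s],[5,95]).round(0))
E
```

```text
0 7 x [ 6. 13.] y [-7.  5.]
8 39 x [-2. 36.] y [-13.  77.]
16 49 x [-1. 39.] y [-13.  77.]
24 25 x [-0. 38.] y [-14.  73.]
32 17 x [ 7. 14.] y [-13.   7.]
40 21 x [10. 15.] y [-25.   7.]
48 73 x [-5. 15.] y [-29.  29.]
56 47 x [-9. 15.] y [-34.  34.]
64 71 x [-4. 18.] y [-39.  43.]
72 71 x [ 6. 20.] y [-47.  48.]
80 95 x [ 5. 19.] y [-58.  52.]
88 123 x [-6. 20.] y [-60.  54.]
96 86 x [-2. 22.] y [-49.  14.]
104 63 x [-4. 22.] y [-41.   4.]
112 44 x [-4. 14.] y [-40. -19.]
120 24 x [-6. 29.] y [-37. -18.]
128 79 x [-10.  39.] y [-37.   6.]
```

```bash
cat >> h.py <<'E'
S=np.array([.5944,.0622]); YC=.158; RC=np.array([[np.cos(YC),-np.sin(YC)],[np.sin(YC),np.cos(YC)]])
def fpos(th,u=.130):
    d=np.array([-np.sin(th),-np.cos(th)]);n=np.array([np.cos(th),-np.sin(th)])
    h=.011*np.cos(th)+.013*np.sin(abs(th))
    return S+RC@(u*d-(.025+h)*n)
E
python3 - <<'E'
from h import *
s=ctrl.sense()['tcp_pos'][:2]
for th in [.75,.68,.6,.5,.4,.3,.2,.1,.05,.02,0,-.02]: print(th,fpos(th).round(4),((fpos(th)-s)/.5).round(3))
E
```

```text
0.75 [ 0.4871 -0.0223] [ 0.036 -0.004]
0.68 [ 0.4934 -0.0297] [ 0.048 -0.018]
0.6 [ 0.5014 -0.0376] [ 0.064 -0.034]
0.5 [ 0.5123 -0.0466] [ 0.086 -0.052]
0.4 [ 0.5242 -0.0544] [ 0.11  -0.068]
0.3 [ 0.537  -0.0609] [ 0.136 -0.081]
0.2 [ 0.5506 -0.0661] [ 0.163 -0.091]
0.1 [ 0.5648 -0.0697] [ 0.191 -0.099]
0.05 [ 0.572 -0.071] [ 0.206 -0.101]
0.02 [ 0.5764 -0.0716] [ 0.214 -0.102]
0 [ 0.5793 -0.0718] [ 0.22  -0.103]
-0.02 [ 0.5817 -0.0722] [ 0.225 -0.103]
```

>>> arm_command([
  [[0.03, -0.004, 0.002], [0, 0, 0]],
  [[0.048, -0.018, 0.002], [0, 0, 0]],
  [[0.056, -0.026, 0.002], [0, 0, 0]],
  [[0.064, -0.034, 0.002], [0, 0, 0]],
  [[0.075, -0.043, 0.002], [0, 0, 0]],
  [[0.086, -0.052, 0.002], [0, 0, 0]],
  [[0.098, -0.06, 0.002], [0, 0, 0]],
  [[0.11, -0.068, 0.002], [0, 0, 0]],
  [[0.123, -0.075, 0.002], [0, 0, 0]],
  [[0.136, -0.081, 0.002], [0, 0, 0]],
  [[0.15, -0.086, 0.002], [0, 0, 0]],
  [[0.163, -0.091, 0.002], [0, 0, 0]],
])

```text
time: 2.95
tcp_pos: [0.5514, -0.0662, 0.0957]
orientation: [-3.14, -0.002, 0.157]
wrist_force: [-1.4, 1.0, -0.7]
gripper_width: -0.0001
```

```bash
python3 - <<'E'
from h import *
st=ctrl.sense();s=st['tcp_pos'];print(s,st['wrist_force'])
for th in [.2,.1,.05,.02,0,-.02]: print(th,((fpos(th)-s[:2])/.5).round(3))
E
```

```text
[ 0.55139507 -0.06615672  0.09566397] [-1.43780517  1.00862642 -0.65148031]
0.2 [-0.002  0.   ]
0.1 [ 0.027 -0.007]
0.05 [ 0.041 -0.01 ]
0.02 [ 0.05  -0.011]
0 [ 0.056 -0.011]
-0.02 [ 0.061 -0.012]
```

>>> arm_command([
  [[0.008, -0.002, -0.003], [0, 0, 0]],
  [[0.017, -0.005, -0.006], [0, 0, 0]],
  [[0.027, -0.007, -0.006], [0, 0, 0]],
  [[0.034, -0.009, -0.006], [0, 0, 0]],
  [[0.041, -0.01, -0.006], [0, 0, 0]],
  [[0.046, -0.011, -0.006], [0, 0, 0]],
  [[0.05, -0.011, -0.006], [0, 0, 0]],
  [[0.05, -0.011, -0.006], [0, 0, 0]],
])

```text
time: 3.62
tcp_pos: [0.5769, -0.0717, 0.0927]
orientation: [-3.141, -0.002, 0.157]
wrist_force: [-0.3, -0.0, -0.5]
gripper_width: -0.0001
```

>>> arm_command([
  [[0.003, 0, 0], [0, 0, 0]],
  [[0.005, 0, 0], [0, 0, 0]],
  [[0.006, 0, 0], [0, 0, 0]],
])

```text
time: 3.87
tcp_pos: [0.5799, -0.0718, 0.0928]
orientation: [-3.141, -0.002, 0.157]
wrist_force: [-1.4, 0.2, 0.5]
gripper_width: 0.0002
```

>>> arm_command([
  [[0.003, 0, 0], [0, 0, 0]],
  [[0.005, 0.001, 0], [0, 0, 0]],
  [[0.006, 0.001, 0], [0, 0, 0]],
])

```text
time: 4.12
tcp_pos: [0.58, -0.0719, 0.0924]
orientation: [-3.141, 0.004, 0.156]
wrist_force: [-9.9, -0.8, 6.6]
gripper_width: 0.0001
```

```bash
python3 - <<'E'
from h import *
snap('wrist','w2');snap('top','t2')
E
```

```text
(no output)
```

View pics/w2.png

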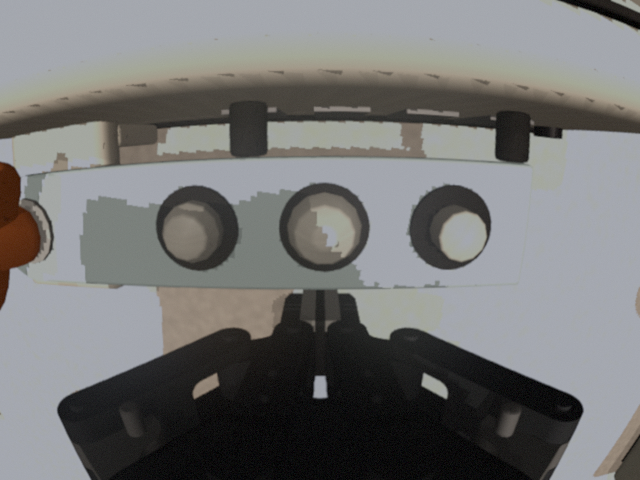

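```bash
cat >> h.py <<'E'
def arc(phis,r=.030,z=None):
    s=ctrl.sense();t=s['tcp_pos'];print(t.round(4),s['orientation'].round(3),s['wrist_force'].round(1))
    for f in phis:
        a=np.radians(f);q=S+RC@(r*np.array([np.cos(a),np.sin(a)]))
        v=np.array([*(q-t[:2]),(z or t[2])-t[2]])/.5
        print(f,q.round(4),v.round(3).tolist())
E
python3 - <<'E'
from h import *
arc([205],.031,.170)
E
```

```text
[ 0.58   -0.0719  0.0924] [-3.141  0.004  0.156] [-9.2 -0.7  6.8]
205 [0.5687 0.0448] [-0.023, 0.233, 0.155]
```

>>> arm_command([
  [[-0.04, -0.006, 0], [0, 0, 0]],
  [[-0.08, -0.012, 0.02], [0, 0, 0]],
  [[-0.08, -0.012, 0.1], [0, 0, 0]],
  [[-0.08, -0.012, 0.155], [0, 0, 0]],
  [[-0.07, 0.06, 0.155], [0, 0, 0]],
  [[-0.05, 0.14, 0.155], [0, 0, 0]],
  [[-0.023, 0.21, 0.155], [0, 0, 0]],
  [[-0.023, 0.233, 0.155], [0, 0, 0]],
  [[-0.023, 0.233, 0.155], [0, 0, 0]],
])

```text
time: 4.97
tcp_pos: [0.5692, 0.05, 0.1704]
orientation: [-3.138, 0.002, 0.164]
wrist_force: [-0.8, 0.1, -0.2]
gripper_width: -0.0004
```

```bash
python3 - <<'E'
from h import *
arc([205],.031,.128)
snap('wrist','w3');snap('scene','s3');crop('s3',230,350,180,310,6,'s3c')
E
```

```text
[0.5692 0.05   0.1704] [-3.138e+00  2.000e-03  1.640e-01] [-0.8  0.1 -0.2]
205 [0.5687 0.0448] [-0.001, -0.01, -0.085]
```

View pics/w3.png

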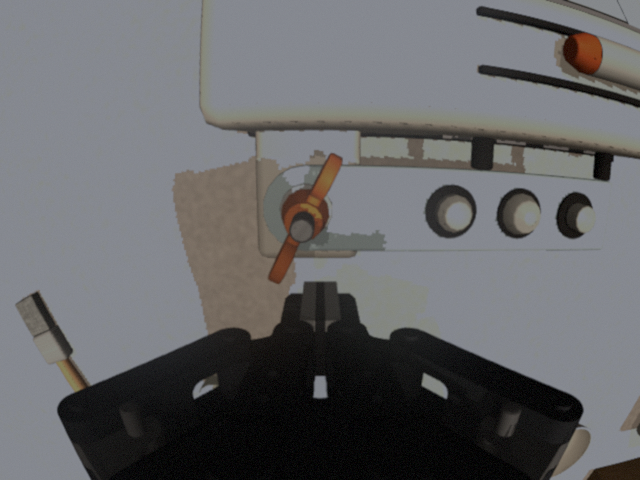

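View pics/s3c.png

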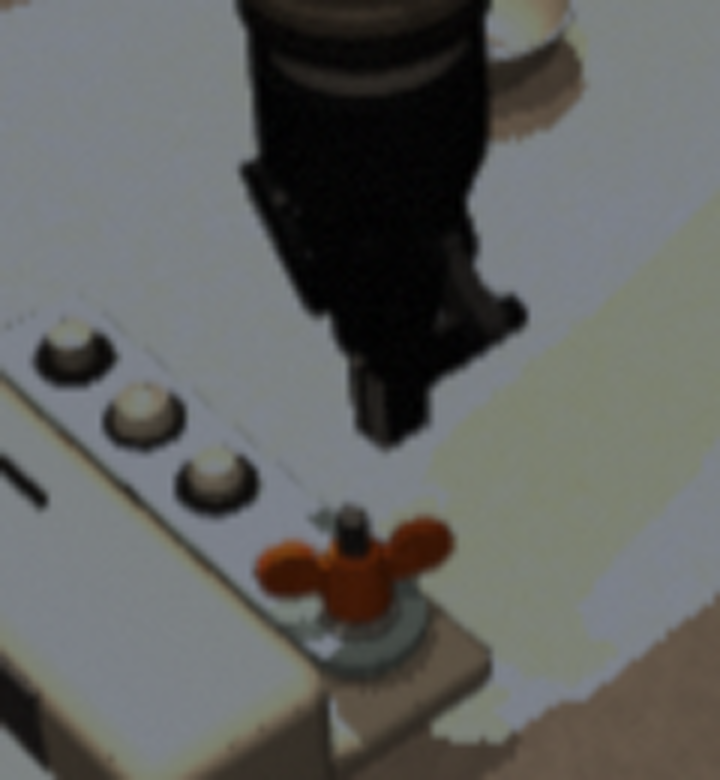

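```bash
python3 - <<'E'
from h import *
arc([215],.033,.128)
E
```

```text
[0.5685 0.0445 0.1698] [-3.141  0.004  0.158] [-0.8  0.2 -0.1]
215 [0.5707 0.0393] [0.004, -0.011, -0.084]
```

>>> arm_command([
  [[0.004, -0.011, 0], [0, 0, 0]],
  [[0.004, -0.011, -0.03], [0, 0, 0]],
  [[0.004, -0.011, -0.065], [0, 0, 0]],
  [[0.004, -0.011, -0.084], [0, 0, 0]],
  [[0.004, -0.011, -0.084], [0, 0, 0]],
])

```text
time: 5.48
tcp_pos: [0.5689, 0.0366, 0.1256]
orientation: [3.141, 0.008, 0.155]
wrist_force: [0.2, 0.1, 0.3]
gripper_width: -0.0
```

```bash
python3 - <<'E'
from h import *
arc(range(210,50,-10),.030,.128)
E
```

```text
[0.5689 0.0366 0.1256] [3.141 0.008 0.155] [0.2 0.1 0.3]
210 [0.5711 0.0433] [0.004, 0.013, 0.005]
200 [0.5682 0.0476] [-0.001, 0.022, 0.005]
190 [0.566  0.0524] [-0.006, 0.032, 0.005]
180 [0.5648 0.0575] [-0.008, 0.042, 0.005]
170 [0.5644 0.0627] [-0.009, 0.052, 0.005]
160 [0.5649 0.0679] [-0.008, 0.063, 0.005]
150 [0.5664 0.0729] [-0.005, 0.073, 0.005]
140 [0.5687 0.0776] [-0.0, 0.082, 0.005]
130 [0.5717 0.0819] [0.006, 0.09, 0.005]
120 [0.5755 0.0855] [0.013, 0.098, 0.005]
110 [0.5798 0.0884] [0.022, 0.104, 0.005]
100 [0.5846 0.0906] [0.031, 0.108, 0.005]
90 [0.5897 0.0918] [0.042, 0.11, 0.005]
80 [0.5949 0.0922] [0.052, 0.111, 0.005]
70 [0.6001 0.0917] [0.062, 0.11, 0.005]
60 [0.6051 0.0902] [0.072, 0.107, 0.005]
```

>>> arm_command([
  [[-0.001, 0.022, 0.005], [0, 0, 0]],
  [[-0.006, 0.032, 0.005], [0, 0, 0]],
  [[-0.008, 0.042, 0.005], [0, 0, 0]],
  [[-0.009, 0.052, 0.005], [0, 0, 0]],
  [[-0.008, 0.063, 0.005], [0, 0, 0]],
  [[-0.005, 0.073, 0.005], [0, 0, 0]],
  [[0, 0.082, 0.005], [0, 0, 0]],
  [[0.006, 0.09, 0.005], [0, 0, 0]],
  [[0.013, 0.098, 0.005], [0, 0, 0]],
  [[0.022, 0.104, 0.005], [0, 0, 0]],
  [[0.031, 0.108, 0.005], [0, 0, 0]],
  [[0.042, 0.11, 0.005], [0, 0, 0]],
])

```text
time: 6.48
tcp_pos: [0.5901, 0.0923, 0.1279]
orientation: [-3.141, 0.009, 0.155]
wrist_force: [-3.0, -1.2, -0.9]
gripper_width: -0.0001
```

```bash
python3 - <<'E'
from h import *
snap('wrist','w4')
arc([90,80,70,60,55],.030,.128)
E
```

```text
[0.5913 0.0923 0.128 ] [-3.141  0.008  0.155] [0.8 0.8 0.5]
90 [0.5897 0.0918] [-0.003, -0.001, -0.0]
80 [0.5949 0.0922] [0.007, -0.0, -0.0]
70 [0.6001 0.0917] [0.018, -0.001, -0.0]
60 [0.6051 0.0902] [0.028, -0.004, -0.0]
55 [0.6075 0.0892] [0.033, -0.006, -0.0]
```

View pics/w4.png

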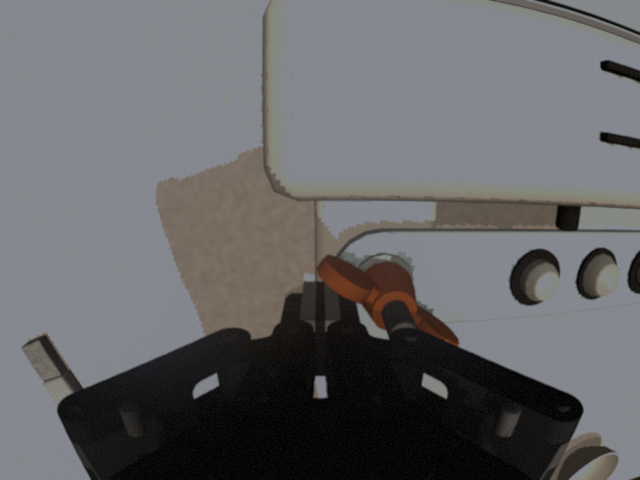

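>>> arm_command([
  [[0.007, 0, 0], [0, 0, 0]],
  [[0.018, -0.001, 0], [0, 0, 0]],
  [[0.028, -0.004, 0], [0, 0, 0]],
  [[0.033, -0.006, 0], [0, 0, 0]],
  [[0.033, -0.006, 0], [0, 0, 0]],
])

```text
time: 6.95
tcp_pos: [0.6089, 0.0889, 0.1281]
orientation: [-3.141, 0.006, 0.154]
wrist_force: [0.3, 1.1, -0.5]
gripper_width: 0.0
```

```bash
python3 - <<'E'
from h import *
snap('scene','s5');crop('s5',230,350,180,310,6,'s5c');snap('wrist','w5')
arc([75],.036,.170);arc([-105],.033,.170)
E
```

```text
[0.6083 0.089  0.1282] [-3.141  0.007  0.155] [ 0.7  0.6 -0.6]
75 [0.5981 0.098 ] [-0.02, 0.018, 0.084]
[0.6083 0.089  0.1282] [-3.141  0.007  0.155] [ 0.7  0.6 -0.6]
-105 [0.591  0.0294] [-0.035, -0.119, 0.084]
```

View pics/s5c.png

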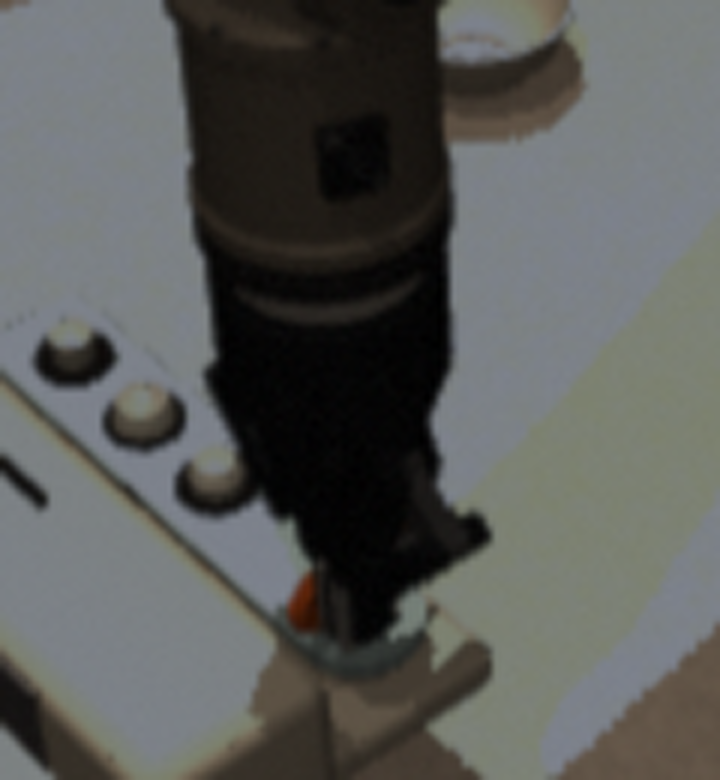

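View pics/w5.png

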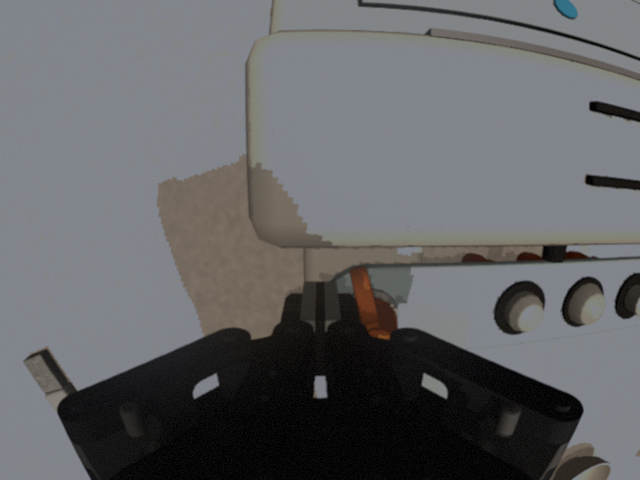

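>>> arm_command([
  [[-0.012, 0.008, 0], [0, 0, 0]],
  [[-0.02, 0.014, 0.02], [0, 0, 0]],
  [[-0.02, 0.016, 0.084], [0, 0, 0]],
  [[-0.02, 0.016, 0.095], [0, 0, 0]],
  [[-0.035, -0.04, 0.095], [0, 0, 0]],
  [[-0.035, -0.119, 0.095], [0, 0, 0]],
  [[-0.035, -0.119, 0.095], [0, 0, 0]],
  [[-0.035, -0.119, 0.084], [0, 0, 0]],
])

```text
time: 7.72
tcp_pos: [0.5915, 0.0265, 0.1719]
orientation: [3.14, 0.004, 0.15]
wrist_force: [-0.5, 0.8, -0.4]
gripper_width: -0.0002
```

```bash
python3 - <<'E'
from h import *
snap('scene','s6');crop('s6',230,350,180,310,6,'s6c');snap('wrist','w6')
arc([-105],.033,.128)
E
```

```text
[0.5903 0.0302 0.17  ] [-3.141  0.007  0.155] [-0.2  0.4 -0.7]
-105 [0.591  0.0294] [0.001, -0.002, -0.084]
```

View pics/w6.png

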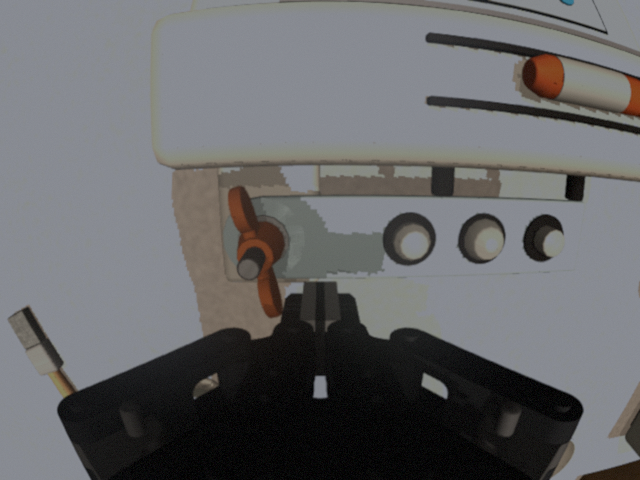

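View pics/s6c.png

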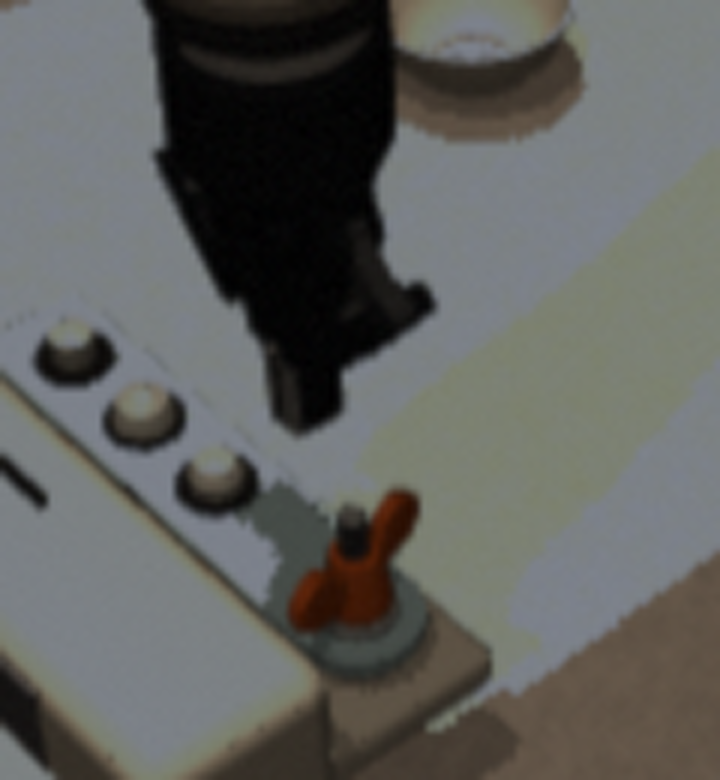

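>>> arm_command([
  [[0.001, -0.002, -0.03], [0, 0, 0]],
  [[0.001, -0.002, -0.065], [0, 0, 0]],
  [[0.001, -0.002, -0.084], [0, 0, 0]],
  [[0.001, -0.002, -0.084], [0, 0, 0]],
])

```text
time: 8.15
tcp_pos: [0.589, 0.0305, 0.1259]
orientation: [-3.14, 0.011, 0.157]
wrist_force: [-1.4, -0.1, -0.6]
gripper_width: 0.0003
```

```bash
python3 - <<'E'
from h import *
arc(range(-110,-310,-10),.030,.128)
E
```

```text
[0.589  0.0305 0.1259] [-3.14   0.011  0.157] [-1.4 -0.1 -0.6]
-110 [0.5887 0.0327] [-0.001, 0.005, 0.004]
-120 [0.5837 0.0342] [-0.011, 0.007, 0.004]
-130 [0.579  0.0365] [-0.02, 0.012, 0.004]
-140 [0.5747 0.0395] [-0.029, 0.018, 0.004]
-150 [0.5711 0.0433] [-0.036, 0.026, 0.004]
-160 [0.5682 0.0476] [-0.042, 0.034, 0.004]
-170 [0.566  0.0524] [-0.046, 0.044, 0.004]
-180 [0.5648 0.0575] [-0.049, 0.054, 0.004]
-190 [0.5644 0.0627] [-0.049, 0.064, 0.004]
-200 [0.5649 0.0679] [-0.048, 0.075, 0.004]
-210 [0.5664 0.0729] [-0.045, 0.085, 0.004]
-220 [0.5687 0.0776] [-0.041, 0.094, 0.004]
-230 [0.5717 0.0819] [-0.035, 0.103, 0.004]
-240 [0.5755 0.0855] [-0.027, 0.11, 0.004]
-250 [0.5798 0.0884] [-0.018, 0.116, 0.004]
-260 [0.5846 0.0906] [-0.009, 0.12, 0.004]
-270 [0.5897 0.0918] [0.001, 0.123, 0.004]
-280 [0.5949 0.0922] [0.012, 0.123, 0.004]
-290 [0.6001 0.0917] [0.022, 0.122, 0.004]
-300 [0.6051 0.0902] [0.032, 0.12, 0.004]
```

>>> arm_command([
  [[-0.011, 0.007, 0.004], [0, 0, 0]],
  [[-0.02, 0.012, 0.004], [0, 0, 0]],
  [[-0.029, 0.018, 0.004], [0, 0, 0]],
  [[-0.036, 0.026, 0.004], [0, 0, 0]],
  [[-0.042, 0.034, 0.004], [0, 0, 0]],
  [[-0.046, 0.044, 0.004], [0, 0, 0]],
  [[-0.049, 0.054, 0.004], [0, 0, 0]],
  [[-0.049, 0.064, 0.004], [0, 0, 0]],
  [[-0.048, 0.075, 0.004], [0, 0, 0]],
  [[-0.045, 0.085, 0.004], [0, 0, 0]],
  [[-0.041, 0.094, 0.004], [0, 0, 0]],
  [[-0.035, 0.103, 0.004], [0, 0, 0]],
])

```text
time: 9.15
tcp_pos: [0.5714, 0.0826, 0.1277]
orientation: [-3.14, 0.012, 0.158]
wrist_force: [-0.4, -0.4, -0.3]
gripper_width: -0.0
```

```bash
python3 - <<'E'
from h import *
arc(range(-230,-310,-10),.030,.128)
E
```

```text
[0.5714 0.0826 0.1277] [-3.14   0.012  0.158] [-0.4 -0.4 -0.3]
-230 [0.5717 0.0819] [0.001, -0.002, 0.001]
-240 [0.5755 0.0855] [0.008, 0.006, 0.001]
-250 [0.5798 0.0884] [0.017, 0.012, 0.001]
-260 [0.5846 0.0906] [0.026, 0.016, 0.001]
-270 [0.5897 0.0918] [0.037, 0.018, 0.001]
-280 [0.5949 0.0922] [0.047, 0.019, 0.001]
-290 [0.6001 0.0917] [0.057, 0.018, 0.001]
-300 [0.6051 0.0902] [0.067, 0.015, 0.001]
```

>>> arm_command([
  [[0.008, 0.006, 0.001], [0, 0, 0]],
  [[0.017, 0.012, 0.001], [0, 0, 0]],
  [[0.026, 0.016, 0.001], [0, 0, 0]],
  [[0.037, 0.018, 0.001], [0, 0, 0]],
  [[0.047, 0.019, 0.001], [0, 0, 0]],
  [[0.057, 0.018, 0.001], [0, 0, 0]],
  [[0.067, 0.015, 0.001], [0, 0, 0]],
  [[0.072, 0.012, 0.001], [0, 0, 0]],
  [[0.072, 0.012, 0.001], [0, 0, 0]],
])

```text
time: 9.9
tcp_pos: [0.6086, 0.0882, 0.1283]
orientation: [-3.14, 0.01, 0.157]
wrist_force: [0.5, 0.5, 0.1]
gripper_width: -0.0003
```

>>> arm_command([
  [[-0.012, 0.008, 0], [0, 0, 0]],
  [[-0.02, 0.014, 0.02], [0, 0, 0]],
  [[-0.02, 0.016, 0.084], [0, 0, 0]],
  [[-0.02, 0.016, 0.095], [0, 0, 0]],
  [[-0.035, -0.04, 0.095], [0, 0, 0]],
  [[-0.035, -0.119, 0.095], [0, 0, 0]],
  [[-0.035, -0.119, 0.095], [0, 0, 0]],
  [[-0.035, -0.119, 0.084], [0, 0, 0]],
])

```text
time: 10.57
tcp_pos: [0.5918, 0.0256, 0.1721]
orientation: [3.142, 0.008, 0.152]
wrist_force: [0.0, 0.8, 0.1]
gripper_width: -0.0001
```

```bash
python3 - <<'E'
from h import *
snap('scene','s7');crop('s7',230,350,180,310,6,'s7c');snap('wrist','w7')
arc([-105],.033,.128)
E
```

```text
[0.5905 0.0293 0.1702] [-3.139  0.011  0.157] [-0.3  0.9  0.1]
-105 [0.591  0.0294] [0.001, 0.0, -0.084]
```

View pics/w7.png

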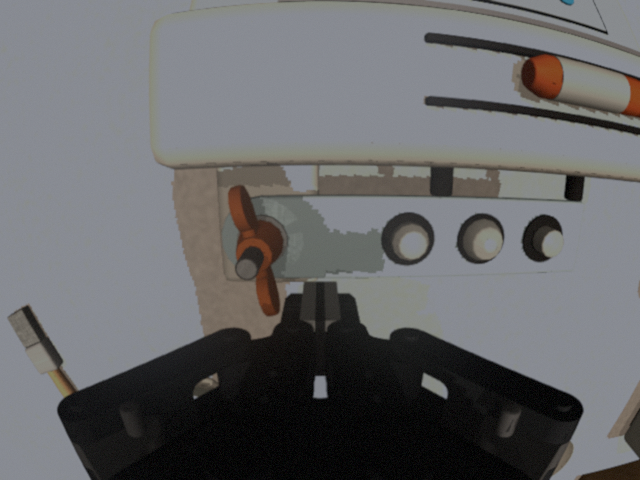

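View pics/s7c.png

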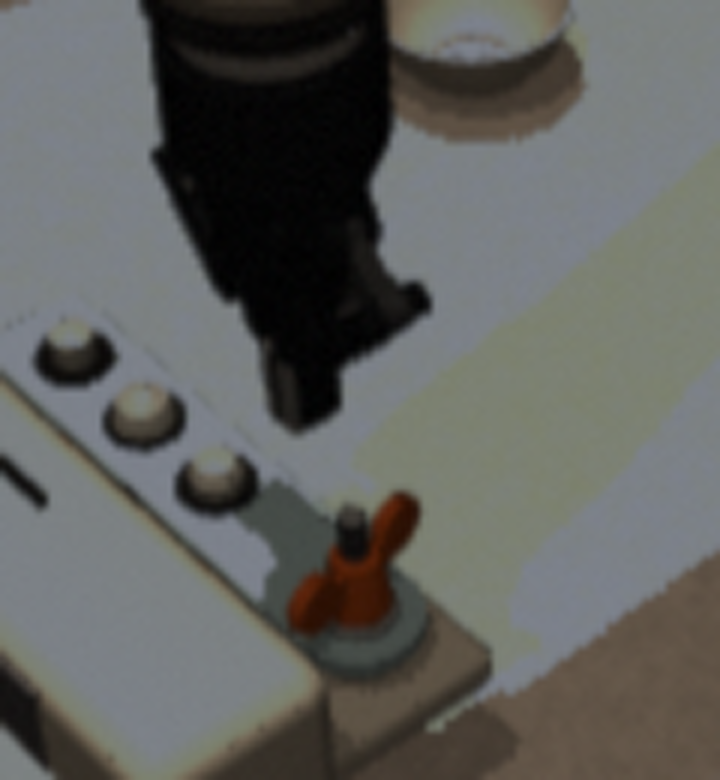

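>>> arm_command([
  [[0.001, 0, -0.03], [0, 0, 0]],
  [[0.001, 0, -0.065], [0, 0, 0]],
  [[0.001, 0, -0.084], [0, 0, 0]],
  [[0.001, 0, -0.084], [0, 0, 0]],
])

```text
time: 11.0
tcp_pos: [0.5893, 0.0306, 0.1261]
orientation: [-3.138, 0.015, 0.159]
wrist_force: [0.4, 0.1, 0.2]
gripper_width: -0.0001
```

```bash
python3 - <<'E'
from h import *
arc(range(-110,-310,-10),.030,.128)
E
```

```text
[0.5893 0.0306 0.1261] [-3.138  0.015  0.159] [0.4 0.1 0.2]
-110 [0.5887 0.0327] [-0.001, 0.004, 0.004]
-120 [0.5837 0.0342] [-0.011, 0.007, 0.004]
-130 [0.579  0.0365] [-0.021, 0.012, 0.004]
-140 [0.5747 0.0395] [-0.029, 0.018, 0.004]
-150 [0.5711 0.0433] [-0.036, 0.025, 0.004]
-160 [0.5682 0.0476] [-0.042, 0.034, 0.004]
-170 [0.566  0.0524] [-0.046, 0.044, 0.004]
-180 [0.5648 0.0575] [-0.049, 0.054, 0.004]
-190 [0.5644 0.0627] [-0.05, 0.064, 0.004]
-200 [0.5649 0.0679] [-0.049, 0.075, 0.004]
-210 [0.5664 0.0729] [-0.046, 0.085, 0.004]
-220 [0.5687 0.0776] [-0.041, 0.094, 0.004]
-230 [0.5717 0.0819] [-0.035, 0.103, 0.004]
-240 [0.5755 0.0855] [-0.028, 0.11, 0.004]
-250 [0.5798 0.0884] [-0.019, 0.116, 0.004]
-260 [0.5846 0.0906] [-0.009, 0.12, 0.004]
-270 [0.5897 0.0918] [0.001, 0.123, 0.004]
-280 [0.5949 0.0922] [0.011, 0.123, 0.004]
-290 [0.6001 0.0917] [0.022, 0.122, 0.004]
-300 [0.6051 0.0902] [0.032, 0.119, 0.004]
```

>>> arm_command([
  [[-0.011, 0.007, 0.004], [0, 0, 0]],
  [[-0.021, 0.012, 0.004], [0, 0, 0]],
  [[-0.029, 0.018, 0.004], [0, 0, 0]],
  [[-0.036, 0.025, 0.004], [0, 0, 0]],
  [[-0.042, 0.034, 0.004], [0, 0, 0]],
  [[-0.046, 0.044, 0.004], [0, 0, 0]],
  [[-0.049, 0.054, 0.004], [0, 0, 0]],
  [[-0.05, 0.064, 0.004], [0, 0, 0]],
  [[-0.049, 0.075, 0.004], [0, 0, 0]],
  [[-0.046, 0.085, 0.004], [0, 0, 0]],
  [[-0.041, 0.094, 0.004], [0, 0, 0]],
])

```text
time: 11.92
tcp_pos: [0.5685, 0.0783, 0.1279]
orientation: [-3.138, 0.016, 0.16]
wrist_force: [0.2, -0.9, 0.3]
gripper_width: -0.0001
```

```bash
python3 - <<'E'
from h import *
arc(range(-225,-310,-5),.030,.128)
E
```

```text
[0.5685 0.0783 0.1279] [-3.138  0.016  0.16 ] [ 0.2 -0.9  0.3]
-225 [0.5701 0.0798] [0.003, 0.003, 0.0]
-230 [0.5717 0.0819] [0.006, 0.007, 0.0]
-235 [0.5735 0.0838] [0.01, 0.011, 0.0]
-240 [0.5755 0.0855] [0.014, 0.014, 0.0]
-245 [0.5776 0.0871] [0.018, 0.017, 0.0]
-250 [0.5798 0.0884] [0.023, 0.02, 0.0]
-255 [0.5822 0.0896] [0.027, 0.023, 0.0]
-260 [0.5846 0.0906] [0.032, 0.024, 0.0]
-265 [0.5871 0.0913] [0.037, 0.026, 0.0]
-270 [0.5897 0.0918] [0.042, 0.027, 0.0]
-275 [0.5923 0.0921] [0.047, 0.028, 0.0]
-280 [0.5949 0.0922] [0.053, 0.028, 0.0]
-285 [0.5975 0.092 ] [0.058, 0.027, 0.0]
-290 [0.6001 0.0917] [0.063, 0.027, 0.0]
-295 [0.6026 0.091 ] [0.068, 0.025, 0.0]
-300 [0.6051 0.0902] [0.073, 0.024, 0.0]
-305 [0.6075 0.0892] [0.078, 0.022, 0.0]
```

Now in shorter chunks, watching for resistance.

>>> arm_command([
  [[0.003, 0.003, 0], [0, 0, 0]],
  [[0.006, 0.007, 0], [0, 0, 0]],
  [[0.01, 0.011, 0], [0, 0, 0]],
  [[0.014, 0.014, 0], [0, 0, 0]],
  [[0.018, 0.017, 0], [0, 0, 0]],
  [[0.023, 0.02, 0], [0, 0, 0]],
])

```text
time: 12.42
tcp_pos: [0.5799, 0.0882, 0.1278]
orientation: [-3.139, 0.016, 0.159]
wrist_force: [-1.8, -2.1, 0.4]
gripper_width: -0.0002
```

>>> arm_command([
  [[0.004, 0.003, 0], [0, 0, 0]],
  [[0.009, 0.004, 0], [0, 0, 0]],
  [[0.014, 0.006, 0], [0, 0, 0]],
  [[0.019, 0.007, 0], [0, 0, 0]],
])

```text
time: 12.75
tcp_pos: [0.5896, 0.0919, 0.1277]
orientation: [-3.138, 0.016, 0.159]
wrist_force: [-1.7, 0.2, -0.2]
gripper_width: 0.0001
```

>>> arm_command([
  [[0.005, 0.001, 0], [0, 0, 0]],
  [[0.011, 0.001, 0], [0, 0, 0]],
  [[0.016, 0, 0], [0, 0, 0]],
  [[0.021, 0, 0], [0, 0, 0]],
])

```text
time: 13.08
tcp_pos: [0.6005, 0.0921, 0.1278]
orientation: [-3.138, 0.016, 0.159]
wrist_force: [-1.7, 0.0, -0.4]
gripper_width: -0.0003
```

>>> arm_command([
  [[0.005, -0.002, 0], [0, 0, 0]],
  [[0.01, -0.003, 0], [0, 0, 0]],
  [[0.015, -0.005, 0], [0, 0, 0]],
  [[0.015, -0.005, 0], [0, 0, 0]],
])

```text
time: 13.42
tcp_pos: [0.6032, 0.0924, 0.1267]
orientation: [-3.135, 0.026, 0.162]
wrist_force: [-13.8, 5.6, 4.1]
gripper_width: -0.0001
```

>>> arm_command([
  [[-0.012, 0.006, 0], [0, 0, 0]],
  [[-0.02, 0.016, 0.02], [0, 0, 0]],
  [[-0.02, 0.016, 0.084], [0, 0, 0]],
  [[-0.02, 0.016, 0.095], [0, 0, 0]],
  [[-0.035, -0.04, 0.095], [0, 0, 0]],
  [[-0.035, -0.119, 0.095], [0, 0, 0]],
  [[-0.035, -0.119, 0.095], [0, 0, 0]],
  [[-0.035, -0.119, 0.084], [0, 0, 0]],
])

```text
time: 14.08
tcp_pos: [0.5878, 0.0293, 0.1707]
orientation: [-3.137, 0.021, 0.156]
wrist_force: [0.1, 0.9, 0.2]
gripper_width: -0.0002
```

```bash
python3 - <<'E'
from h import *
snap('scene','s8');crop('s8',230,350,180,310,6,'s8c');snap('wrist','w8')
arc([-105],.033,.128)
E
```

```text
[0.5861 0.0331 0.1688] [-3.134  0.025  0.161] [-0.   0.7 -0.4]
-105 [0.591  0.0294] [0.01, -0.007, -0.082]
```

View pics/w8.png

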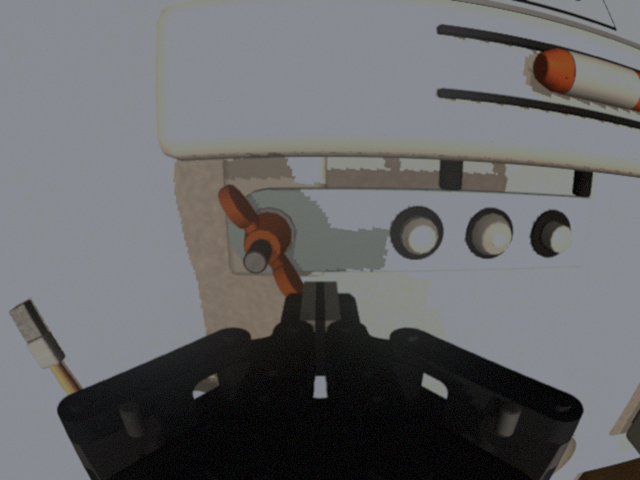

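View pics/s8c.png

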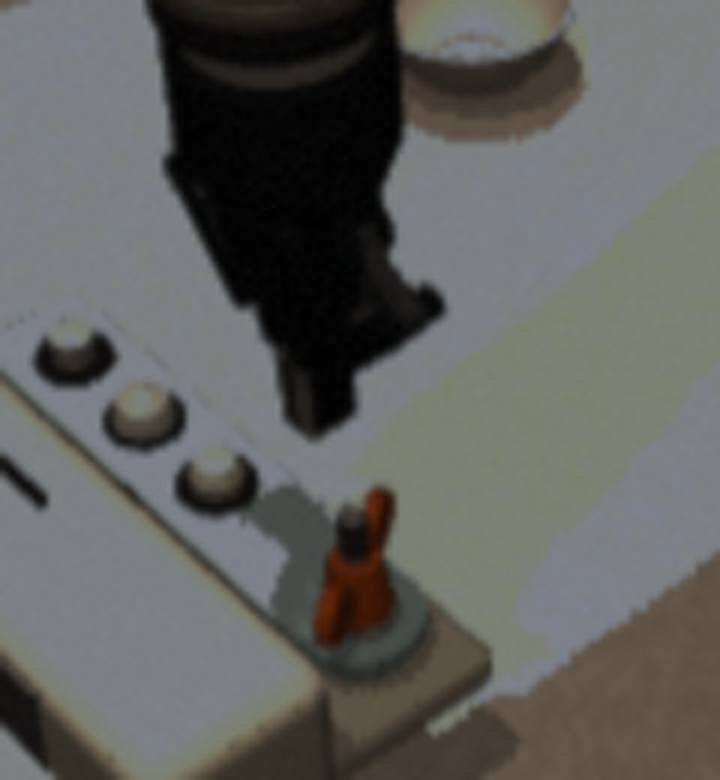

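```bash
python3 - <<'E'
from h import *
arc([-93],.034,.128)
for tag in('s0','s7','s8'):
    p,P=cloud(tag);hsv=cv2.cvtColor(p,cv2.COLOR_RGB2HSV)
    m=(hsv[...,0]<18)&(hsv[...,1]>150)&(np.hypot(P[...,0]-.5944,P[...,1]-.0622)<.05)&(P[...,2]>.105)
    print(tag,m.sum(),np.percentile(P[m][:,2],[2,90,97,99]).round(4))
E
```

```text
[0.5861 0.0331 0.1688] [-3.134  0.025  0.161] [-0.   0.7 -0.4]
-93 [0.598  0.0284] [0.024, -0.009, -0.082]
s0 275 [0.1167 0.1431 0.145  0.1458]
s7 222 [0.1147 0.1419 0.1436 0.464 ]
s8 179 [0.1121 0.1412 0.3155 0.4885]
```

>>> arm_command([
  [[0.016, -0.01, 0], [-0.005, -0.016, 0]],
  [[0.016, -0.01, -0.03], [-0.005, -0.016, 0]],
  [[0.016, -0.01, -0.065], [-0.005, -0.016, 0]],
  [[0.016, -0.01, -0.082], [-0.005, -0.016, 0]],
  [[0.016, -0.01, -0.082], [-0.005, -0.016, 0]],
])

```text
time: 14.6
tcp_pos: [0.5931, 0.0288, 0.1258]
orientation: [3.137, 0.004, 0.163]
wrist_force: [-1.1, -0.1, 0.5]
gripper_width: -0.0001
```

```bash
python3 - <<'E'
from h import *
arc(range(-95,-145,-5),.030,.128)
E
```

```text
[0.5931 0.0288 0.1258] [3.137 0.004 0.163] [-1.1 -0.1  0.5]
-95 [0.5965 0.0323] [0.007, 0.007, 0.004]
-100 [0.5939 0.0322] [0.002, 0.007, 0.004]
-105 [0.5913 0.0324] [-0.004, 0.007, 0.004]
-110 [0.5887 0.0327] [-0.009, 0.008, 0.004]
-115 [0.5862 0.0334] [-0.014, 0.009, 0.004]
-120 [0.5837 0.0342] [-0.019, 0.011, 0.004]
-125 [0.5813 0.0352] [-0.024, 0.013, 0.004]
-130 [0.579  0.0365] [-0.028, 0.015, 0.004]
-135 [0.5768 0.0379] [-0.033, 0.018, 0.004]
-140 [0.5747 0.0395] [-0.037, 0.021, 0.004]
```

>>> arm_command([
  [[-0.004, 0.007, 0.004], [0, 0, 0]],
  [[-0.009, 0.008, 0.004], [0, 0, 0]],
  [[-0.014, 0.009, 0.004], [0, 0, 0]],
  [[-0.014, 0.009, 0.004], [0, 0, 0]],
])

```text
time: 14.93
tcp_pos: [0.588, 0.0332, 0.1294]
orientation: [3.136, -0.001, 0.163]
wrist_force: [3.9, -1.7, -1.6]
gripper_width: 0.0001
```

>>> arm_command([
  [[-0.005, 0.002, 0], [0, 0, 0]],
  [[-0.008, 0.004, 0], [0, 0, 0]],
  [[-0.008, 0.004, 0], [0, 0, 0]],
])

```text
time: 15.18
tcp_pos: [0.5868, 0.0335, 0.1309]
orientation: [3.134, -0.008, 0.161]
wrist_force: [7.2, -3.9, -3.9]
gripper_width: -0.0001
```

>>> arm_command([
  [[-0.006, 0.003, -0.006], [0, 0, 0]],
  [[-0.008, 0.005, -0.006], [0, 0, 0]],
  [[-0.008, 0.005, -0.006], [0, 0, 0]],
])

```text
time: 15.43
tcp_pos: [0.5868, 0.0335, 0.1303]
orientation: [3.13, -0.016, 0.159]
wrist_force: [7.9, -6.0, -0.4]
gripper_width: 0.0002
```

```bash
python3 - <<'E'
from h import *
arc([-95],.033,.128)
E
```

```text
[0.5868 0.0335 0.1303] [ 3.13  -0.016  0.159] [ 7.9 -6.  -0.4]
-95 [0.5967 0.0293] [0.02, -0.008, -0.005]
```

>>> arm_command([
  [[0.01, -0.006, 0], [0, 0, 0]],
  [[0.014, -0.01, 0.03], [0, 0, 0]],
  [[0.014, -0.01, 0.1], [0, 0, 0]],
  [[0.0, -0.02, 0.16], [0, 0, 0]],
  [[-0.1, -0.05, 0.2], [0, 0, 0]],
  [[-0.2, -0.1, 0.25], [0, 0, 0]],
  [[-0.25, -0.2, 0.28], [0, 0, 0]],
  [[-0.25, -0.3, 0.3], [0, 0, 0]],
  [[-0.25, -0.4, 0.3], [0, 0, 0]],
  [[-0.25, -0.45, 0.3], [0, 0, 0]],
  [[-0.25, -0.45, 0.3], [0, 0, 0]],
])

```text
time: 16.35
tcp_pos: [0.4609, -0.1935, 0.282]
orientation: [3.129, -0.018, 0.159]
wrist_force: [0.6, 0.2, -0.5]
gripper_width: -0.0001
```

```bash
python3 - <<'E'
from h import *
print(ctrl.sense()['wrist_force'])
snap('scene','s9');crop('s9',230,350,180,310,6,'s9c');snap('top','t9');crop('t9',260,440,90,270,4,'t9c')
p,P=cloud('t9');Z=P[...,2]
m=((abs(Z-0.106)<.004)&(P[...,0]>.4)&(P[...,0]<.66)&(abs(P[...,1])<.3)).astype(np.uint8)
n,l,st,_=cv2.connectedComponentsWithStats(m)
i=1+np.argmax(st[1:,4]);r=cv2.minAreaRect(P[l==i][:,:2].astype(np.float32));print(r)
hsv=cv2.cvtColor(p,cv2.COLOR_RGB2HSV)
m=(hsv[...,0]<18)&(hsv[...,1]>150)&(np.hypot(P[...,0]-.5944,P[...,1]-.0622)<.05)&(Z>.11)
w=P[m];w=w[np.hypot(w[:,0]-.5944,w[:,1]-.0622)>.018];a=np.linalg.eigh(np.cov(w[:,:2].T))[1][:,1]
print('wing',np.degrees(np.arctan2(a[1],a[0])),np.median(w[:,2]))
p2,P2=cloud('s9');hsv=cv2.cvtColor(p2,cv2.COLOR_RGB2HSV)
m=(hsv[...,0]<18)&(hsv[...,1]>150)&(np.hypot(P2[...,0]-.5944,P2[...,1]-.0622)<.05)&(P2[...,2]>.105)&(P2[...,2]<.2)
print(np.percentile(P2[m][:,2],[2,90,97]))
E
```

```text
[ 0.60400723  0.23894797 -0.52609837]
((0.620624303817749, -0.03894314914941788), (0.07111702114343643, 0.2208951711654663), 8.718754768371582)
wing -138.8145982900081 0.14033100966950696
[0.11277715 0.13972968 0.14153424]
```

View pics/s9c.png

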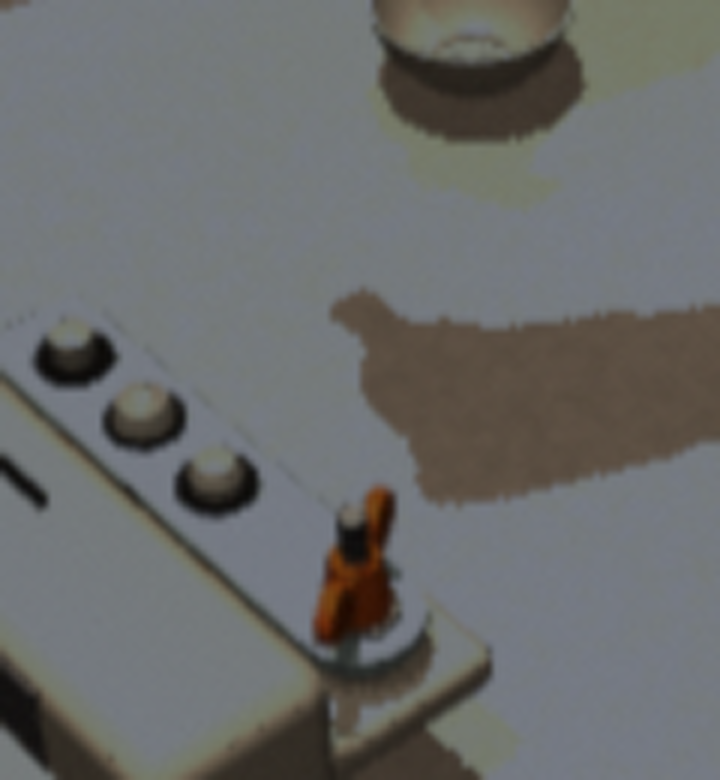

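View pics/t9c.png

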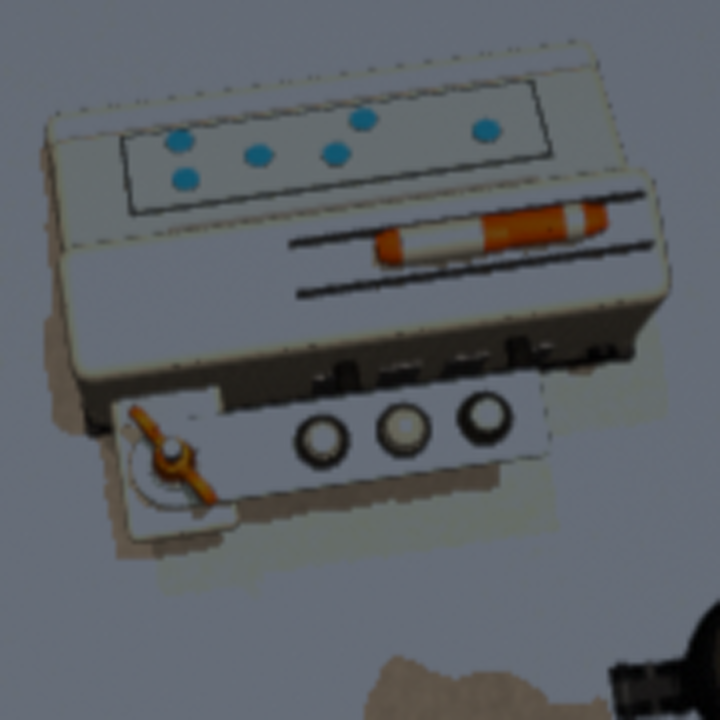

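View pics/t9.png

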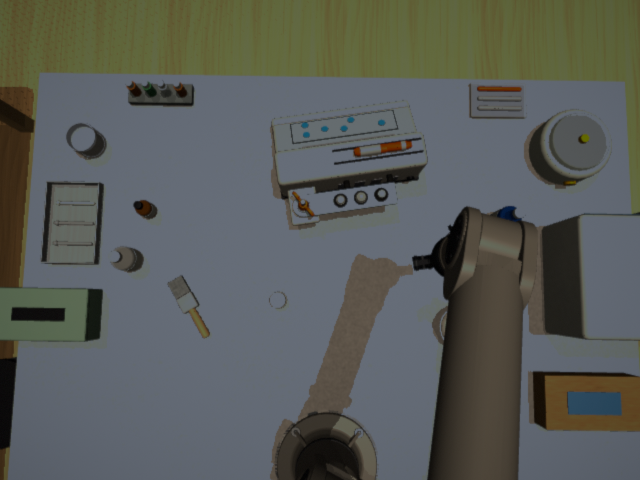

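```bash
python3 - <<'E'
from h import *
for t in('t2','t9'): crop(t,320,410,165,235,8,t+'z')
a=cv2.imread('pics/t2z.png');b=cv2.imread('pics/t9z.png');cv2.imwrite('pics/cmp.png',cv2.resize(np.vstack([a,b]),None,fx=.53,fy=.53))
E
```

```text
(no output)
```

View pics/cmp.png

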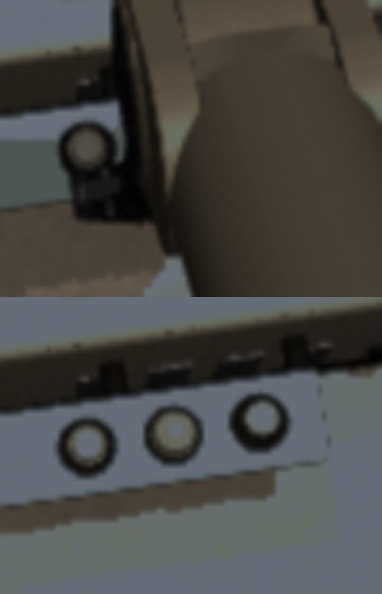

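```bash
python3 - <<'E'
from h import *
print(ctrl.sign_off())
E
```

```text
the job is handed in; nothing more can be done
None
```

I swung the rack in against the two rubber buffers, then turned the wing nut clockwise in three strokes until it stopped on the rack. I used the shut fingertips throughout and handed the job in at about 16.5 s.

**Rack:** it stopped hard at about 10 N where the geometry put the buffers. In the last top picture it lies along the console: 8.7° against the console's 9.1°, about 0.4° apart and within measuring error. The first handpiece sits at the same pixel as when I was pressing the rack home. I did not push the rack again after tightening the nut.

**Nut:** it turned about 8 rad in all, estimated from pictures. It then stopped hard at about 14 N, and a second push on the other wing, at about 10 N, did not move it. The wing tops came down from about 146 mm to 141–142 mm; 142 mm is the seated height.

**Everything else:** the arm is clear, with the wrist force near zero. The other items look unmoved in the last top picture, except the mask bowl and toner bottle, which the arm partly hides there. The highest force I read was about 15 N. None of the checks failed.

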